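Sweep the loose bottle caps off the uncapping bench into the crate

TASK

Clear the bench: use the fingertips to sweep the four loose white bottle caps along the steel and over the bench's far edge so that all four drop into the blue crate standing below it. Push them only, do not pick any up or lift them off the bench, and leave the label roll, the spoon and the collared bottle where they are.

Things in the scene. Friction and masses are not known exactly. Their poses are not given: they have to be found in the camera images.
- edge (a point): The far edge of the flat stainless bench (top at height 0): a straight square edge without a lip, parallel to the y axis along the bench's whole width. The point lies on top of the edge, straight ahead of the robot. A cap tips over and falls as soon as its middle is pushed past it in +x.
- crate: Blue slotted crate, top of a stack, fixed, below the bench's far edge. Outside 340 (x) x 440 (y) x 105 mm high, walls and floor 8 mm. Origin: middle of its inner floor, 137 mm below the bench top; x away from the robot, y along the bench's edge, turned at most 0.03 rad. Rim 40 mm below the bench top; the near wall reaches 28 mm back under the bench. Caps going over within 170 mm of its middle in y fall in.
- cap0_mid (a point): Middle (13 mm above the bench, half-way up) of one of the four loose plastic bottle caps, all alike: round and white, ribbed skirt 66 mm across and 22 mm high, on top a raised boss 44 mm across to 26 mm height with a grey filter disc; 12 to 23 g, lying flat, boss up, on the bench, sliding easily.
- cap1_mid (a point): Middle (13 mm above the bench, half-way up) of one of the four loose plastic bottle caps, all alike: round and white, ribbed skirt 66 mm across and 22 mm high, on top a raised boss 44 mm across to 26 mm height with a grey filter disc; 12 to 23 g, lying flat, boss up, on the bench, sliding easily.
- cap2_mid (a point): Middle (13 mm above the bench, half-way up) of one of the four loose plastic bottle caps, all alike: round and white, ribbed skirt 66 mm across and 22 mm high, on top a raised boss 44 mm across to 26 mm height with a grey filter disc; 12 to 23 g, lying flat, boss up, on the bench, sliding easily.
- cap3_mid (a point): Middle (13 mm above the bench, half-way up) of one of the four loose plastic bottle caps, all alike: round and white, ribbed skirt 66 mm across and 22 mm high, on top a raised boss 44 mm across to 26 mm height with a grey filter disc; 12 to 23 g, lying flat, boss up, on the bench, sliding easily.
- roll_mid (a point): Middle of a roll of blank paper labels standing flat on the bench among the caps, to be left alone: a plain ring 60 mm across with a 38 mm hole, 42 mm high, 90 g, not fastened. The point is 21 mm above the bench.
- spoon: A harvesting spoon lying flat on the bench at the robot's right, to be left alone: 200 mm long, its own x along it towards the bowl, about level with the bench's x, lower than 30 mm; not fastened.
- bottle_mid (a point): A full culture bottle at the robot's left, to be left alone: body 92 mm across, above it a blue plastic collar widening to 124 mm across, white mushroom heads on top, 285 mm high in all, 0.9 kg, not fastened. The point is on its axis, 130 mm above the bench.

How it is judged:
By the outcome, as a careful person would: the job done as asked, in the order asked, and still so for the second after the job is handed in, with the robot touching nothing.
It also fails if it takes over 66 s, if anything falls off the work surface, if the arm or the gripper's body presses on something with over 40 N, if the wrist force passes 120 N, or if a joint passes its speed limit or range.

ROBOT

A 7-joint arm with a two-finger parallel gripper is mounted at the origin on the work surface. World frame = base frame: x ahead of the robot, y to its left, z up, the work surface at z = 0. Lengths are in mm, angles in rad, forces in N, time in s.
With the tool pointing down it reaches from about 350 to 775 mm from the base axis. Payload 3.1 kg.
Tool frame: the origin (TCP) lies between the finger pads; the fingertips stand 11 mm ahead of it and the grasp point (between the pads) lies 8 mm behind it; z points along the fingers, y is the line along which they close (so a half turn about z gives the same grasp; the last joint's range is limited). The gripper opens to 85 mm and grips with 20 to 120 N. Pads are 22 mm wide; open, the fingers measure 114 mm over their backs; the gripper's body (76 mm by 85 mm) begins 54 mm behind the grasp point. The pads swing forward as they close: fully open they stand 13 mm farther back than shut.
Start: joints at [1.256, 0.311, 0.014, 1.512, -0.004, 1.319, -0.027], TCP at [148.219, -529.668, 242.304] pointing down, gripper open.
Joint ranges: [-2.7, 2.7], [-0.3, 1.91], [-1.27, 1.3], [0.12, 2.57], [-1.44, 4.58], [0.2, 2.03], [-3.05, 3.05]. Speed limits (rad/s): [2.79, 2.79, 3.14, 3.14, 3.14, 3.14, 3.14].

INTERFACE

Orientations are given as a 3x3 rotation matrix whose columns are the frame's x, y, z axes.
In Python, from workcell import env gives the robot as it stands.
- The arm moves only by the tool send_rows, never from a script. Its argument "series" is one flat list of numbers, 7 for each row, row after row: the shift along the tool's x, y, z in mm, then the turn, a rotation vector about the tool's x, y, z in rad, then the opening in per cent of the stroke, from 0 (shut) to 100 (fully open). A call has 1 to 5 rows; each row is the pose to reach, as a shift and turn from the pose commanded when the call began, along the tool's axes at that moment; what a row does not reach only later rows make up. A row lasts 1/10 s, in which the tool goes at most 50 mm and 8.59 degrees, less where a joint would pass 70% of its speed; a pose out of reach is approached as far as the arm can. A call with a gripper value outside its range is refused whole. The fingers move at their own pace and stop on an object; "squeeze" is the grip in N (left out, the last holds). Time passes only in rows, so rows that repeat a pose let the fingers close. It gives the time, the measured TCP pose, the force, the opening and the grip force at its end, in the units of the state.
- env.observe(): the state, without advancing time (a new reading comes with each control period).
- env.snapshot(name): name is "scene" or "side" or "wrist"; returns a dict with "color" (384x512x3 uint8, red, green, blue), "intrinsics" (3x3 intrinsics, pixels), "D" ([k1, k2, p1, p2, k3] as OpenCV has them; the pictures are not rectified), "xyz" and "attitude" of the camera in the world; the wrist camera has in their place "T_tool_cam" (4x4, takes a point from camera to tool coordinates, whose origin is the TCP and whose axes are the flange's). Camera axes: x right, y down, z forward; pixel columns grow to the right and rows downward; lengths in mm; the calibration is good to about 2 mm. A picture is of the moment at which its call begins: read the wrist's pose just before it. There is no depth.
- env.finish_job(): hands the job in; it is judged then, once.
The state is a dict: "time": time; "qpos": joint angles; "qd": joint speeds; "effort": joint torques, N m; "tcp_pos": TCP position; "orientation": TCP orientation; "contact_force": force on the tool from outside, world axes, zero at the start; "ft_torque": the same for the moment, N m; "grip_width": opening from 0.0 (shut) to 1.0 (fully open); "finger_force": force on a finger pad.
Only numpy, scipy, OpenCV 4.12 (cv2) and the standard library are available. Lean on these libraries where they do the work, as an engineer would, in place of code of your own. Each camera call takes 0.05 s, during which the arm holds its last target. There are 200 camera calls.

## Working session

There is one attempt and no reset: what is moved stays moved. The work goes in short steps, Python scripts to look and compute and a tool call to move; the robot and the scene stay as the last step left them, time stands still between calls to the robot, and variables do not carry over. Pictures are saved under pics/ and viewed, at most 10 in all, crops included, and the job is handed in when it is done.

Besides the shell and the picture viewer there is one more tool, called after "Call:" as name(argument=value, ...), one argument or row to a line, values as JSON. send_rows: Moves the arm, as the interface text tells. Its arguments: {"type":"object","properties":{"series":{"type":"array","items":{"type":"number"}},"squeeze":{"type":"number"}},"required":["series"]}

```bash
mkdir -p pics; cat > h.py <<'E'
from workcell import env
import numpy as np, cv2
def snap(n):
    s=env.observe(); p=env.snapshot(n)
    K=np.array(p["intrinsics"],float);D=np.array(p["D"],float)
    if n=="wrist":
        T=np.eye(4);T[:3,:3]=s["orientation"];T[:3,3]=s["tcp_pos"];T=T@np.array(p["T_tool_cam"]);R,c=T[:3,:3],T[:3,3]
    else: R,c=np.array(p["attitude"],float),np.array(p["xyz"],float)
    return p["color"],K,D,R,c
def topl(px,z,cam):
    _,K,D,R,c=cam
    u=cv2.undistortPoints(np.array(px,float).reshape(-1,1,2),K,D).reshape(-1,2)
    d=np.c_[u,np.ones(len(u))]@R.T
    return c+d*((z-c[2])/d[:,2])[:,None]
def save(f,im): cv2.imwrite("pics/"+f,im[:,:,::-1])
E
python3 - <<'E'
from h import *
ims=[]
for n in("scene","side"):
    c=snap(n); print(n,c[4].round(),c[3].round(2).tolist()); save(n+"0.png",c[0])
s=env.observe();print(s["time"],s["tcp_pos"],np.array(s["orientation"]).round(3).tolist(),s["grip_width"])
E
```

```text
scene [ 999. -688.  770.] [[0.9, 0.3, -0.33], [0.45, -0.61, 0.65], [-0.01, -0.73, -0.68]]
side [143. 659. 763.] [[-0.8, -0.4, 0.44], [-0.6, 0.56, -0.58], [-0.01, -0.73, -0.69]]
0.1 [ 148.02257308 -529.04471888  241.31568176] [[0.963, 0.269, -0.001], [0.269, -0.963, 0.002], [-0.0, -0.002, -1.0]] 0.9974259685926382
```

View pics/scene0.png

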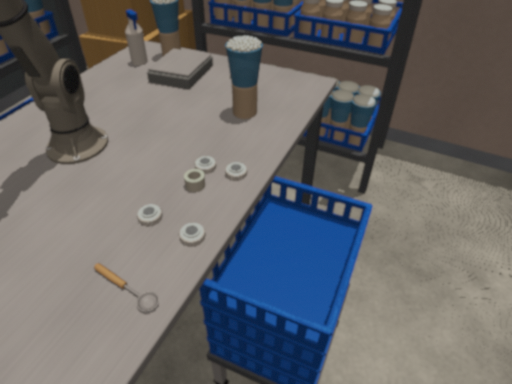

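View pics/side0.png

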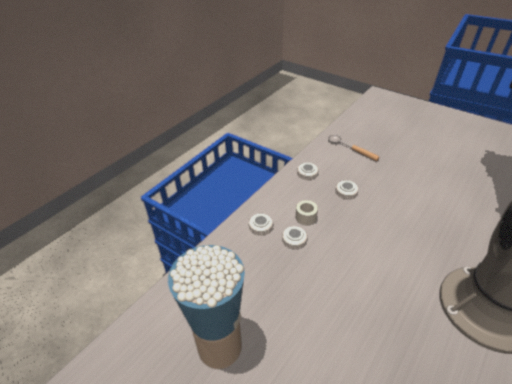

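The scene view shows caps at about (205,163), (236,170), (149,214) and (192,233), with the roll at (194,180). In the side view the caps are at (308,170), (347,188), (261,223) and (295,236), with the roll at (306,210). The crate is below the far edge, the spoon is on the right and the bottle on the left.

```bash
cat >> h.py <<'E'
def caps(cam,seeds,z=22,rad=18):
    im=cam[0].astype(int);out=[]
    hsv=cv2.cvtColor(cam[0],cv2.COLOR_RGB2HSV)
    for s in seeds:
        m=np.zeros(im.shape[:2],np.uint8);cv2.circle(m,tuple(map(int,s)),rad,1,-1)
        w=((hsv[:,:,2]>190)&(hsv[:,:,1]<40)&(m>0)).astype(np.uint8)
        pts=cv2.findNonZero(w)
        if pts is None: out.append(None);continue
        h=cv2.convexHull(pts);M=cv2.moments(h);c=(M["m10"]/M["m00"],M["m01"]/M["m00"])
        out.append((np.round(c,1),round(M["m00"]),topl(c,z,cam)[0].round(1)))
    return out
E
python3 - <<'E'
from h import *
S={"scene":[(205,163),(236,170),(149,214),(192,233)],"side":[(295,236),(261,223),(347,188),(308,170)]}
for n in S:
    c=snap(n)
    for o in caps(c,S[n],20): print(n,o)
    if n=="scene":
        print("roll",topl([(194,174)],42,c), "edge",topl([(335,78),(275,181),(208,279),(130,383)],0,c).round())
        print("crate rim corners",topl([(277,181),(370,207),(327,332),(203,285)],-32,c).round(),"bottle base",topl([(244,113)],0,c),"spoon",topl([(97,265),(124,287),(148,302)],8,c).round())
    else: print("roll",topl([(306,206)],42,c),"edge",topl([(373,88),(290,172),(206,242),(50,384)],0,c).round(),"bottle",topl([(218,345)],20,c),"spoon",topl([(377,157),(335,139)],8,c).round(),"crate",topl([(228,138),(150,195),(291,157)],-40,c).round())
E
```

```text
scene None
scene None
scene None
scene None
roll [[475.83270661   4.60452804  42.        ]] edge [[ 650.  853.    0.]
 [ 683.  124.    0.]
 [ 679. -265.    0.]
 [ 666. -542.    0.]]
crate rim corners [[ 675.  160.  -32.]
 [ 965.  174.  -32.]
 [ 972. -253.  -32.]
 [ 664. -268.  -32.]] bottle base [[425.6188666  426.12345332   0.        ]] spoon [[ 419. -357.    8.]
 [ 519. -376.    8.]
 [ 593. -383.    8.]]
side (array([294.3, 234.6]), 352, array([459.7,  90.2,  20. ]))
side (array([261. , 219.9]), 382, array([562.2,  98.9,  20. ]))
side (array([347. , 186.9]), 240, array([ 433.8, -161. ,   20. ]))
side (array([307.6, 168.3]), 208, array([ 575.2, -169.1,   20. ]))
roll [[4.80315624e+02 3.21778090e-01 4.20000000e+01]] edge [[ 644. -825.    0.]
 [ 623. -142.    0.]
 [ 645.  235.    0.]
 [ 648.  679.    0.]] bottle [[425.44158146 434.46305462  20.        ]] spoon [[ 427. -367.    8.]
 [ 589. -380.    8.]] crate [[ 951. -218.  -40.]
 [ 948.  173.  -40.]
 [ 691. -257.  -40.]]
```

```bash
python3 - <<'E'
from h import *
S={"scene":[(205,163),(236,170),(149,214),(192,233)],"side":[(295,236),(261,223),(347,188),(308,170)]}
t={"scene":(165,60),"side":(185,60)}
for n in S:
    c=snap(n);V=c[0].min(2).astype(int)
    for s in S[n]:
        x,y=s;P=V[y-18:y+19,x-18:x+19];bg=np.median(P)
        w=(P>bg+22).astype(np.uint8)
        k,l,st,ce=cv2.connectedComponentsWithStats(w,connectivity=8);i=1+np.argmax(st[1:,4])
        h=cv2.convexHull(cv2.findNonZero((l==i).astype(np.uint8)));M=cv2.moments(h)
        q=(M["m10"]/M["m00"]+x-18,M["m01"]/M["m00"]+y-18)
        b=cv2.boundingRect(h);print(n,bg,np.round(q,1),b,topl(q,16,c)[0].round(1))
    # edge: gradient along rows
    im=c[0]
    # blue crate rim mask
    hsv=cv2.cvtColor(im,cv2.COLOR_RGB2HSV);m=((hsv[:,:,0]>105)&(hsv[:,:,0]<125)&(hsv[:,:,1]>150)).astype(np.uint8)
    k,l,st,ce=cv2.connectedComponentsWithStats(m);i=1+np.argmax(st[1:,4]);pts=cv2.findNonZero((l==i).astype(np.uint8))
    h=cv2.approxPolyDP(cv2.convexHull(pts),4,True).reshape(-1,2);print([(tuple(a),b) for a,b in zip(h.tolist(),topl(h,-40,c).round().tolist())])
# tool motion info
s=env.observe();print(s["time"],s["tcp_pos"],s["contact_force"])
E
```

```text
scene 137.0 [204.9 162.1] (9, 12, 19, 11) [457.   92.9  16. ]
scene 138.0 [231.2 169.6] (8, 12, 13, 11) [548.4  96.6  16. ]
scene 137.0 [148.7 211.9] (7, 8, 22, 16) [ 430.5 -160.1   16. ]
scene 138.0 [191.2 231.4] (6, 8, 23, 18) [ 572.9 -168.    16. ]
[((371, 206), [967.0, 188.0, -40.0]), ((315, 383), [986.0, -366.0, -40.0]), ((278, 383), [918.0, -398.0, -40.0]), ((211, 352), [763.0, -402.0, -40.0]), ((200, 289), [660.0, -277.0, -40.0]), ((275, 177), [658.0, 184.0, -40.0])]
side 163.0 [294.2 234.8] (6, 8, 23, 19) [461.1  88.   16. ]
side 166.0 [260.1 221.7] (6, 9, 23, 17) [562.4 102.7  16. ]
side 162.0 [347.  187.1] (8, 10, 21, 15) [ 435. -165.   16.]
side 164.0 [307.6 168.3] (8, 10, 20, 14) [ 577.5 -173.5   16. ]
[((289, 158), [694.0, -248.0, -40.0]), ((166, 269), [694.0, 342.0, -40.0]), ((145, 194), [965.0, 179.0, -40.0]), ((227, 134), [972.0, -236.0, -40.0])]
0.3 [ 148.1608797  -529.45568673  241.93693202] [-0.34865356 -0.71394603  0.75169789]
```

Call:
send_rows(
  series=[40, -26, 8, 0, 0, 0.09, 100, 80, -52, 16, 0, 0, 0.18, 70, 120, -78, 24, 0, 0, 0.273, 53, 160, -104, 32, 0, 0, 0.273, 53, 200, -130, 40, 0, 0, 0.273, 53],
)

```text
time: 0.8
tcp_pos: [306.8, -349.0, 202.2]
orientation: [[1.0, -0.0, 0.0], [-0.0, -1.0, -0.001], [0.0, 0.001, -1.0]]
contact_force: [1.6, -0.2, -0.9]
grip_width: 0.53
finger_force: 0.0
```

Call:
send_rows(
  series=[34, -37, 0, 0, 0, 0, 53, 70, -72, 0, 0, 0, 0, 53, 104, -109, 0, 0, 0, 0, 53, 120, -146, 0, 0, 0, 0, 53, 130, -184, 0, 0, 0, 0, 53],
)

```text
time: 1.3
tcp_pos: [437.4, -164.5, 202.4]
orientation: [[1.0, 0.001, 0.001], [0.001, -1.0, 0.0], [0.001, -0.0, -1.0]]
contact_force: [0.3, 0.5, 0.1]
grip_width: 0.53
finger_force: 0.0
```

```bash
python3 - <<'E'
from h import *
c=snap("wrist");save("w1.png",c[0]);print(c[4],c[3].round(2).tolist(),env.observe()["tcp_pos"])
E
```

```text
[ 511.13459187 -165.19975427  334.98819221] [[0.0, -0.96, -0.29], [-1.0, -0.0, 0.0], [-0.0, 0.29, -0.96]] [ 438.99690169 -155.54083325  202.5377954 ]
```

View pics/w1.png

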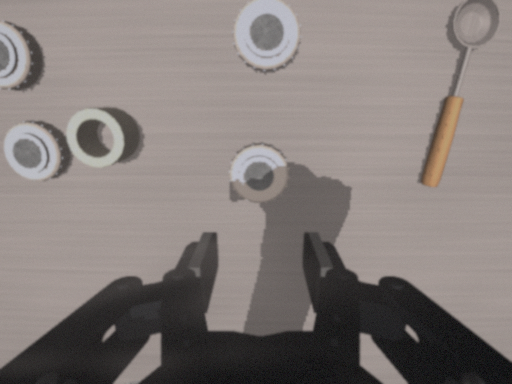

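The wrist view shows cap D at (267,34), cap C at (259,173), the roll at (96,138), cap A at (32,151), cap B at the left edge at (10,55), and the spoon at right.

```bash
python3 - <<'E'
from h import *
for i in range(3):
    o=env.observe();c=snap("wrist");print(o["time"],np.round(o["tcp_pos"],1))
print(topl([(267,34),(259,173),(32,151),(10,55)],14,c).round(1), topl([(96,138)],30,c).round(1))
E
```

```text
1.35 [ 439.  -155.5  202.5]
1.4 [ 438.  -159.   202.5]
1.45 [ 436.8 -163.1  202.5]
[[ 575.2 -169.5   14. ]
 [ 433.3 -162.4   14. ]
 [ 457.5   93.9   14. ]
 [ 558.6   98.    14. ]] [[473.7   7.9  30. ]]
```

Call:
send_rows(
  series=[30, 2, 20, 0, 0, 0, 53, 60, 4, 50, 0, 0, 0, 53, 72, 4, 85, 0, 0, 0, 53, 75, 4, 115, 0, 0, 0, 53, 75, 4, 130, 0, 0, 0, 53],
)

```text
time: 2.0
tcp_pos: [508.6, -172.7, 68.9]
orientation: [[1.0, -0.003, -0.005], [-0.003, -1.0, 0.0], [-0.005, -0.0, -1.0]]
contact_force: [-0.8, -0.0, -0.1]
grip_width: 0.532
finger_force: 0.0
```

Call:
send_rows(
  series=[0, 0, 20, 0, 0, 0, 53, 0, 0, 36, 0, 0, 0, 53, 0, 0, 47, 0, 0, 0, 53, 0, 0, 54, 0, 0, 0, 53, 0, 0, 54, 0, 0, 0, 53],
)

```text
time: 2.5
tcp_pos: [509.9, -171.5, 17.5]
orientation: [[1.0, -0.001, -0.002], [-0.001, -1.0, -0.0], [-0.002, 0.0, -1.0]]
contact_force: [0.2, 1.0, -0.3]
grip_width: 0.527
finger_force: 0.0
```

Call:
send_rows(
  series=[8, 0, 0, 0, 0, 0, 53, 20, 0, 0, 0, 0, 0, 53, 33, 0, 0, 0, 0, 0, 53, 46, -2, 0, 0, 0, 0, 53, 60, -5, 0, 0, 0, 0, 53],
)

```text
time: 3.0
tcp_pos: [572.7, -166.2, 19.6]
orientation: [[1.0, -0.001, 0.003], [-0.001, -1.0, -0.001], [0.003, 0.001, -1.0]]
contact_force: [0.4, 0.3, -0.3]
grip_width: 0.532
finger_force: 0.1
```

Call:
send_rows(
  series=[15, -4, 0, 0, 0, 0, 53, 30, -8, 0, 0, 0, 0, 53, 45, -12, 0, 0, 0, 0, 53, 60, -15, 0, 0, 0, 0, 53, 75, -15, 0, 0, 0, 0, 53],
)

```text
time: 3.5
tcp_pos: [648.0, -149.7, 19.6]
orientation: [[1.0, 0.001, 0.003], [0.001, -1.0, 0.0], [0.003, -0.0, -1.0]]
contact_force: [-0.4, -0.8, -0.2]
grip_width: 0.528
finger_force: 0.0
```

Call:
send_rows(
  series=[10, 0, 0, 0, 0, 0, 53, 15, 0, 0, 0, 0, 0, 53, 15, 0, 0, 0, 0, 0, 53, 15, 0, 0, 0, 0, 0, 53],
)

```text
time: 3.9
tcp_pos: [660.7, -150.8, 18.5]
orientation: [[1.0, -0.0, -0.0], [-0.0, -1.0, -0.0], [-0.0, 0.0, -1.0]]
contact_force: [0.5, 0.8, 0.0]
grip_width: 0.533
finger_force: 0.0
```

```bash
python3 - <<'E'
from h import *
a=snap("scene")[0];b=snap("side")[0];save("p2.png",np.vstack([a[120:384,:400],b[90:330,100:500]]))
E
```

```text
(no output)
```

View pics/p2.png

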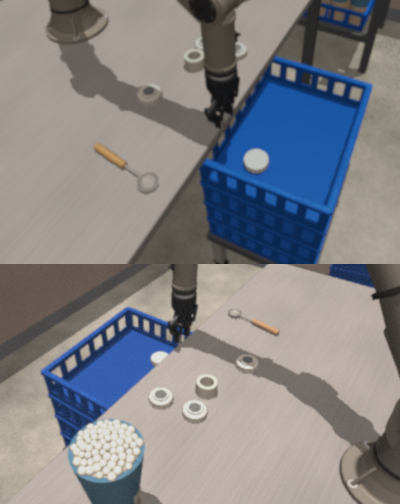

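Cap D lies in the crate at (256,160) in the upper crop, and everything else is untouched. Next is cap C.

Call:
send_rows(
  series=[0, 0, -30, 0, 0, 0, 53, -10, 0, -65, 0, 0, 0, 53, -45, 3, -80, 0, 0, 0, 53, -90, 6, -80, 0, 0, 0, 53, -135, 9, -80, 0, 0, 0, 53],
)

```text
time: 4.5
tcp_pos: [524.6, -159.8, 99.3]
orientation: [[1.0, -0.0, 0.002], [-0.0, -1.0, -0.001], [0.002, 0.001, -1.0]]
contact_force: [0.2, -0.5, -0.3]
grip_width: 0.53
finger_force: 0.0
```

Call:
send_rows(
  series=[-45, 2, 0, 0, 0, 0, 53, -90, 3, 0, 0, 0, 0, 53, -125, 3, 0, 0, 0, 0, 53, -148, 3, 0, 0, 0, 0, 53, -157, 3, 0, 0, 0, 0, 53],
)

```text
time: 5.0
tcp_pos: [365.5, -162.7, 98.2]
orientation: [[1.0, -0.002, -0.002], [-0.002, -1.0, -0.0], [-0.002, 0.0, -1.0]]
contact_force: [0.9, -0.3, -0.8]
grip_width: 0.527
finger_force: 0.0
```

Call:
send_rows(
  series=[0, 0, 15, 0, 0, 0, 53, 0, 0, 40, 0, 0, 0, 53, 0, 0, 62, 0, 0, 0, 53, 0, 0, 75, 0, 0, 0, 53, 0, 0, 80, 0, 0, 0, 53],
)

```text
time: 5.5
tcp_pos: [368.9, -162.1, 17.3]
orientation: [[1.0, 0.0, -0.001], [0.0, -1.0, 0.001], [-0.001, -0.001, -1.0]]
contact_force: [-0.4, -0.2, 0.7]
grip_width: 0.529
finger_force: 0.0
```

Call:
send_rows(
  series=[8, 0, 0, 0, 0, 0, 53, 20, 0, 0, 0, 0, 0, 53, 34, 0, 0, 0, 0, 0, 53, 48, -1, 0, 0, 0, 0, 53, 62, -3, 0, 0, 0, 0, 53],
)

```text
time: 6.0
tcp_pos: [433.9, -160.0, 19.5]
orientation: [[1.0, -0.0, 0.004], [-0.0, -1.0, -0.001], [0.004, 0.001, -1.0]]
contact_force: [-0.5, 0.5, 0.1]
grip_width: 0.528
finger_force: 0.0
```

Call:
send_rows(
  series=[15, -2, 0, 0, 0, 0, 53, 30, -4, 0, 0, 0, 0, 53, 45, -6, 0, 0, 0, 0, 53, 60, -8, 0, 0, 0, 0, 53, 75, -10, 0, 0, 0, 0, 53],
)

```text
time: 6.5
tcp_pos: [508.8, -149.5, 19.5]
orientation: [[1.0, 0.0, 0.003], [0.0, -1.0, -0.001], [0.003, 0.001, -1.0]]
contact_force: [-0.1, 0.2, 0.4]
grip_width: 0.532
finger_force: 0.1
```

Call:
send_rows(
  series=[15, -2, 0, 0, 0, 0, 53, 30, -4, 0, 0, 0, 0, 53, 45, -6, 0, 0, 0, 0, 53, 60, -8, 0, 0, 0, 0, 53, 75, -10, 0, 0, 0, 0, 53],
)

```text
time: 7.0
tcp_pos: [583.6, -139.3, 19.5]
orientation: [[1.0, 0.0, 0.003], [0.0, -1.0, -0.0], [0.003, 0.0, -1.0]]
contact_force: [-0.3, -0.7, 0.1]
grip_width: 0.529
finger_force: 0.1
```

Call:
send_rows(
  series=[15, -2, 0, 0, 0, 0, 53, 30, -4, 0, 0, 0, 0, 53, 45, -6, 0, 0, 0, 0, 53, 60, -8, 0, 0, 0, 0, 53, 75, -10, 0, 0, 0, 0, 53],
)

```text
time: 7.5
tcp_pos: [658.5, -129.2, 19.5]
orientation: [[1.0, -0.0, 0.003], [-0.0, -1.0, -0.0], [0.003, 0.0, -1.0]]
contact_force: [0.9, -0.4, 1.0]
grip_width: 0.527
finger_force: 0.0
```

Call:
send_rows(
  series=[5, 0, 0, 0, 0, 0, 53, 5, 0, 0, 0, 0, 0, 53, 5, 0, -20, 0, 0, 0, 53, 5, 0, -50, 0, 0, 0, 53, 0, 0, -80, 0, 0, 0, 53],
)

```text
time: 8.0
tcp_pos: [655.2, -129.8, 98.8]
orientation: [[1.0, -0.0, -0.001], [-0.0, -1.0, 0.0], [-0.001, -0.0, -1.0]]
contact_force: [-0.1, -0.6, 0.9]
grip_width: 0.528
finger_force: 0.0
```

```bash
python3 - <<'E'
from h import *
a=snap("scene")[0];b=snap("side")[0];save("p3.png",np.vstack([a[120:384,:400],b[90:330,100:500]]))
E
```

```text
(no output)
```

View pics/p3.png

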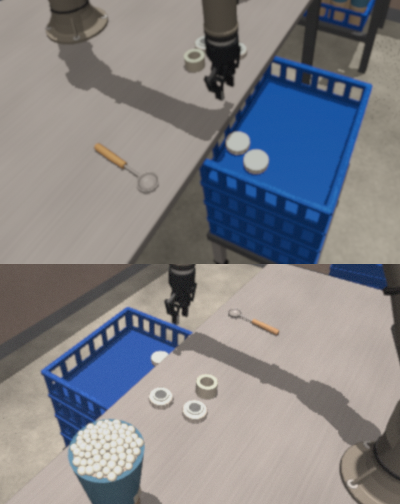

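Both caps C (237,142) and D (256,160) are in the crate. Next is cap B, with a look from above it first.

Call:
send_rows(
  series=[-15, -25, -10, 0, 0, 0, 53, -36, -60, -20, 0, 0, 0, 53, -57, -95, -20, 0, 0, 0, 53, -78, -130, -20, 0, 0, 0, 53, -99, -165, -20, 0, 0, 0, 53],
)

```text
time: 8.6
tcp_pos: [555.2, 36.2, 118.1]
orientation: [[1.0, -0.001, -0.001], [-0.001, -1.0, -0.0], [-0.001, 0.0, -1.0]]
contact_force: [-0.2, -0.0, -0.2]
grip_width: 0.529
finger_force: 0.0
```

Call:
send_rows(
  series=[-21, -30, 0, 0, 0, 0, 53, -36, -50, 0, 0, 0, 0, 53, -44, -62, 0, 0, 0, 0, 53, -44, -65, 0, 0, 0, 0, 53, -44, -65, 0, 0, 0, 0, 53],
)

```text
time: 9.1
tcp_pos: [513.6, 99.5, 118.3]
orientation: [[1.0, -0.001, 0.001], [-0.001, -1.0, -0.001], [0.001, 0.001, -1.0]]
contact_force: [-0.2, 0.2, 0.4]
grip_width: 0.53
finger_force: 0.0
```

```bash
python3 - <<'E'
from h import *
c=snap("wrist");c=snap("wrist");save("w4.png",c[0]);print(env.observe()["tcp_pos"])
hsv=cv2.cvtColor(c[0],cv2.COLOR_RGB2HSV);w=((hsv[:,:,2]>165)&(hsv[:,:,1]<30)).astype(np.uint8)
k,l,st,ce=cv2.connectedComponentsWithStats(w)
for i in range(1,k):
    if st[i,4]>300:
        h=cv2.convexHull(cv2.findNonZero((l==i).astype(np.uint8)));(q,r)=cv2.minEnclosingCircle(h);print(st[i],np.round(q),round(r),topl(q,20,c).round(1))
E
```

```text
[513.97547031  98.38981958 118.17444484]
[428   0  47   9 372] [451.   6.] 23 [[654.4 -38.4  20. ]]
[309  70  94  15 505] [356.  76.] 47 [[606.3  26.9  20. ]]
[ 171   85  221   94 7188] [281. 120.] 110 [[573.7  81.6  20. ]]
[ 298  139  155   27 1034] [375. 148.] 77 [[552.    6.7  20. ]]
[351 183  70  11 320] [386. 186.] 35 [[521.   -5.4  20. ]]
[ 371  214   52   62 1197] [396. 243.] 36 [[468.7 -21.3  20. ]]
[235 234  38  51 796] [257. 259.] 29 [[454.1 100.7  20. ]]
```

View pics/w4.png

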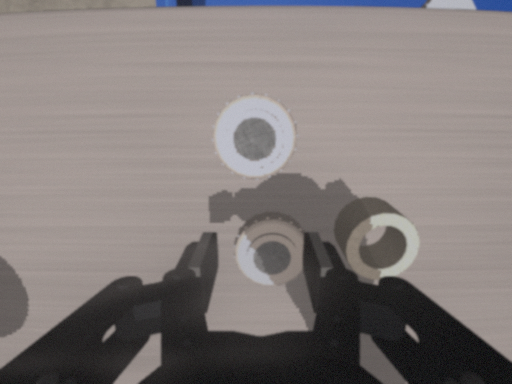

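In the wrist view cap B is at (255,136), cap A at (270,250), the roll at (382,246), and the bench edge at row ~8.

```bash
python3 - <<'E'
from h import *
c=snap("wrist")
print(topl([(255,136),(270,250)],14,c).round(1),topl([(382,246)],42,c).round(1),topl([(255,8)],0,c).round(),env.observe()["tcp_pos"])
E
```

```text
[[561.1 101.4  14. ]
 [459.8  88.8  14. ]] [[477.7   0.8  42. ]] [[657. 101.   0.]] [513.88257412  98.34859485 118.11558344]
```

Call:
send_rows(
  series=[0, -2, 20, 0, 0, 0, 53, 0, -2, 50, 0, 0, 0, 53, 0, -2, 78, 0, 0, 0, 53, 0, -2, 94, 0, 0, 0, 53, 0, -2, 101, 0, 0, 0, 53],
)

```text
time: 9.75
tcp_pos: [512.0, 100.6, 15.2]
orientation: [[1.0, -0.002, -0.004], [-0.003, -1.0, -0.001], [-0.004, 0.001, -1.0]]
contact_force: [-0.1, -0.0, 0.3]
grip_width: 0.533
finger_force: 0.0
```

Call:
send_rows(
  series=[8, 0, 0, 0, 0, 0, 53, 20, 0, 0, 0, 0, 0, 53, 34, 1, 0, 0, 0, 0, 53, 48, 3, 0, 0, 0, 0, 53, 62, 6, 0, 0, 0, 0, 53],
)

```text
time: 10.25
tcp_pos: [577.6, 96.3, 18.9]
orientation: [[1.0, -0.001, 0.004], [-0.001, -1.0, 0.001], [0.004, -0.001, -1.0]]
contact_force: [-0.8, -0.5, 0.3]
grip_width: 0.53
finger_force: 0.0
```

Call:
send_rows(
  series=[15, 3, 0, 0, 0, 0, 53, 30, 6, 0, 0, 0, 0, 53, 45, 9, 0, 0, 0, 0, 53, 60, 12, 0, 0, 0, 0, 53, 75, 15, 0, 0, 0, 0, 53],
)

```text
time: 10.75
tcp_pos: [652.5, 80.7, 19.0]
orientation: [[1.0, -0.001, 0.004], [-0.001, -1.0, 0.0], [0.004, -0.0, -1.0]]
contact_force: [-0.2, 0.3, -0.2]
grip_width: 0.533
finger_force: 0.0
```

Call:
send_rows(
  series=[10, 0, 0, 0, 0, 0, 53, 12, 0, 0, 0, 0, 0, 53, 12, 0, -20, 0, 0, 0, 53, 10, 0, -50, 0, 0, 0, 53, 0, 0, -80, 0, 0, 0, 53],
)

```text
time: 11.25
tcp_pos: [650.5, 81.0, 98.5]
orientation: [[1.0, -0.001, 0.001], [-0.001, -1.0, 0.0], [0.001, -0.0, -1.0]]
contact_force: [0.8, 0.2, 1.1]
grip_width: 0.528
finger_force: 0.0
```

Call:
send_rows(
  series=[-25, -2, 0, 0, 0, 0, 53, -65, -5, 0, 0, 0, 0, 53, -105, -9, 0, 0, 0, 0, 53, -145, -9, 0, 0, 0, 0, 53, -185, -9, 0, 0, 0, 0, 53],
)

```text
time: 11.75
tcp_pos: [463.7, 90.6, 98.2]
orientation: [[1.0, 0.0, 0.002], [0.0, -1.0, 0.0], [0.002, -0.0, -1.0]]
contact_force: [-1.0, 0.2, 0.6]
grip_width: 0.525
finger_force: 0.0
```

Call:
send_rows(
  series=[-35, 0, 0, 0, 0, 0, 53, -58, 0, 0, 0, 0, 0, 53, -68, 0, 0, 0, 0, 0, 53, -70, 0, 0, 0, 0, 0, 53, -70, 0, 0, 0, 0, 0, 53],
)

```text
time: 12.25
tcp_pos: [396.4, 90.5, 98.0]
orientation: [[1.0, -0.0, 0.003], [-0.0, -1.0, 0.0], [0.003, -0.0, -1.0]]
contact_force: [0.5, -0.5, 0.2]
grip_width: 0.53
finger_force: 0.0
```

```bash
python3 - <<'E'
from h import *
a=snap("scene")[0];b=snap("wrist")[0];save("p5.png",np.vstack([a[100:350,:400],b[:300,:400]]));print(env.observe()["tcp_pos"])
E
```

```text
[396.63490322  90.56759015  97.72101915]
```

View pics/p5.png

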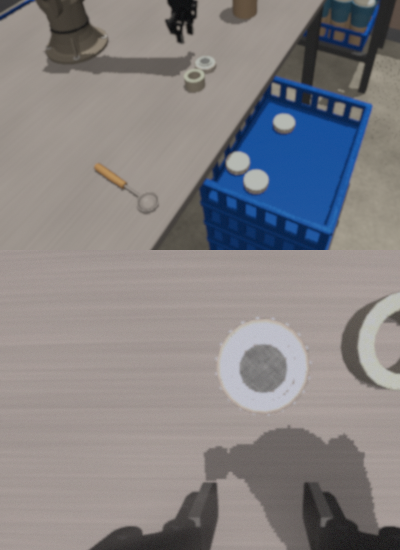

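Three caps are in the crate, at (284,123), (237,162) and (256,181). Cap A sits centred between the fingers at wrist-crop (263,117), with the roll clear to its right.

Call:
send_rows(
  series=[0, 0, 15, 0, 0, 0, 53, 0, 0, 40, 0, 0, 0, 53, 0, 0, 62, 0, 0, 0, 53, 0, 0, 75, 0, 0, 0, 53, 0, 0, 80, 0, 0, 0, 53],
)

```text
time: 12.85
tcp_pos: [394.8, 90.3, 15.9]
orientation: [[1.0, -0.001, -0.002], [-0.001, -1.0, 0.0], [-0.002, -0.0, -1.0]]
contact_force: [1.0, 1.0, -0.0]
grip_width: 0.528
finger_force: 0.0
```

Call:
send_rows(
  series=[8, 0, 0, 0, 0, 0, 53, 20, 0, 0, 0, 0, 0, 53, 34, 0, 0, 0, 0, 0, 53, 48, 0, 0, 0, 0, 0, 53, 62, 0, 0, 0, 0, 0, 53],
)

```text
time: 13.35
tcp_pos: [460.0, 90.5, 18.4]
orientation: [[1.0, -0.001, 0.004], [-0.001, -1.0, 0.001], [0.004, -0.001, -1.0]]
contact_force: [0.5, 0.1, -0.0]
grip_width: 0.529
finger_force: 0.0
```

Call:
send_rows(
  series=[15, 0, 0, 0, 0, 0, 53, 30, 0, 0, 0, 0, 0, 53, 45, 0, 0, 0, 0, 0, 53, 60, 0, 0, 0, 0, 0, 53, 75, 0, 0, 0, 0, 0, 53],
)

```text
time: 13.85
tcp_pos: [534.9, 90.2, 18.5]
orientation: [[1.0, -0.001, 0.003], [-0.001, -1.0, 0.0], [0.003, -0.0, -1.0]]
contact_force: [0.7, -1.3, 0.4]
grip_width: 0.527
finger_force: 0.0
```

Call:
send_rows(
  series=[15, 2, 0, 0, 0, 0, 53, 30, 5, 0, 0, 0, 0, 53, 45, 8, 0, 0, 0, 0, 53, 60, 12, 0, 0, 0, 0, 53, 75, 16, 0, 0, 0, 0, 53],
)

```text
time: 14.35
tcp_pos: [609.7, 74.0, 18.5]
orientation: [[1.0, -0.001, 0.003], [-0.001, -1.0, 0.0], [0.003, -0.0, -1.0]]
contact_force: [0.6, 0.0, 0.5]
grip_width: 0.529
finger_force: 0.1
```

Call:
send_rows(
  series=[15, 3, 0, 0, 0, 0, 53, 30, 6, 0, 0, 0, 0, 53, 42, 8, 0, 0, 0, 0, 53, 50, 8, 0, 0, 0, 0, 53, 52, 8, 0, 0, 0, 0, 53],
)

```text
time: 14.85
tcp_pos: [660.9, 66.1, 17.9]
orientation: [[1.0, -0.001, 0.003], [-0.001, -1.0, 0.0], [0.003, -0.0, -1.0]]
contact_force: [-0.8, -0.4, -0.7]
grip_width: 0.527
finger_force: 0.0
```

Call:
send_rows(
  series=[0, 0, -20, 0, 0, 0, 53, 0, 0, -55, 0, 0, 0, 53, -20, 0, -95, 0, 0, 0, 53, -50, 0, -130, 0, 0, 0, 53, -70, 0, -145, 0, 0, 0, 53],
)

```text
time: 15.35
tcp_pos: [589.3, 67.6, 166.8]
orientation: [[1.0, 0.001, 0.006], [0.001, -1.0, 0.001], [0.006, -0.001, -1.0]]
contact_force: [0.5, 0.1, -0.4]
grip_width: 0.531
finger_force: 0.0
```

```bash
python3 - <<'E'
from h import *
a=snap("scene")[0];b=snap("side")[0];save("p6.png",np.vstack([a[100:370,:400],b[90:384,100:500]]));print(env.observe()["tcp_pos"],env.observe()["time"])
E
```

```text
[588.54417812  67.67898384 166.31673802] 15.45
```

View pics/p6.png

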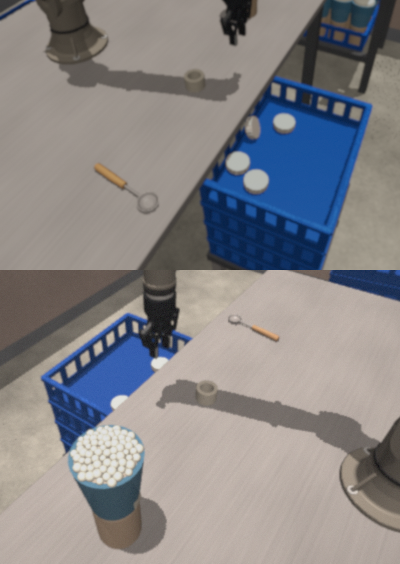

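All four caps are over the edge. Cap A, at (252,128), appears tilted against the crate's inner near wall, so I'll let it settle and look again.

Call:
send_rows(
  series=[0, 0, 0, 0, 0, 0, 53, 0, 0, 0, 0, 0, 0, 53, 0, 0, 0, 0, 0, 0, 53, 0, 0, 0, 0, 0, 0, 53, 0, 0, 0, 0, 0, 0, 53],
)

```text
time: 15.95
tcp_pos: [588.8, 66.3, 161.3]
orientation: [[1.0, -0.0, -0.001], [-0.0, -1.0, 0.0], [-0.001, -0.0, -1.0]]
contact_force: [0.4, -0.5, 0.0]
grip_width: 0.534
finger_force: 0.0
```

```bash
python3 - <<'E'
from h import *
a=snap("scene")[0];save("p7.png",cv2.resize(a[170:320,190:380],None,fx=4,fy=4))
E
```

```text
(no output)
```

View pics/p7.png

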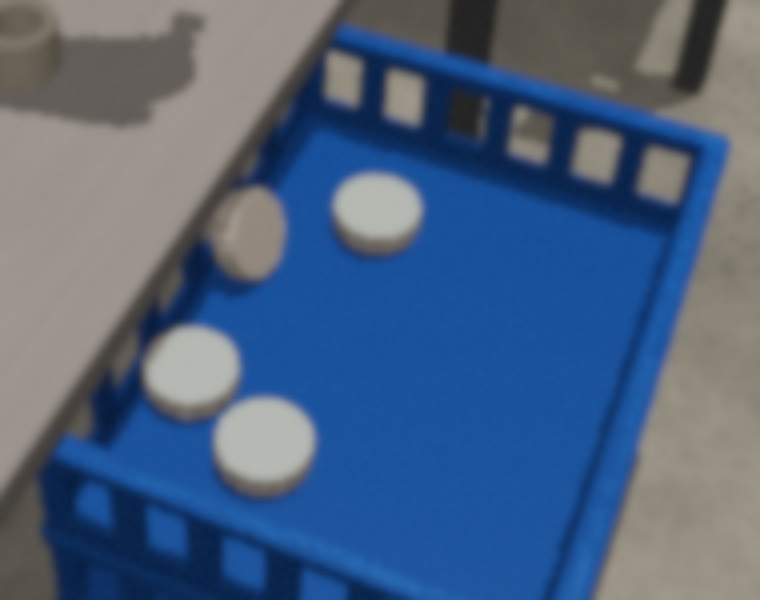

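The fourth cap is at rest inside the crate, leaning on the near wall at (250,235) in the enlarged crop. The other three lie flat on the crate floor.

```bash
python3 -c "
from workcell import env
print(env.finish_job())"
```

```text
the job is handed in; nothing more can be done
None
```

All four caps were swept over the far edge and are resting in the blue crate, one of them leaning on the inner near wall; the roll, spoon and bottle were not touched, and I handed the job in at about 16 s on the robot's clock.

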